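# Fit a new front window to a bench code reader

### The job

The upward-looking code reader on the packing bench is getting a new front window. Lower the round window glass into the cell at the top of the reader's tube, without dropping it, and let go of it lying flat on its gasket; then put the retaining ring over it and screw it down clockwise until it is snug on the glass, not overtightened, and let go. Leave the other things on the bench where they are.

Things in the scene. Friction and masses are not known exactly. Their poses are not given: they have to be found in the camera images.
- reader: Code reader bolted to the bench, looking straight up: grey finned housing 112 x 86 mm, its flat top 45 mm above the bench, on a steel foot plate 150 x 106 mm; a bright metal tube of 45 mm outside diameter stands on the middle of it, its rim 83 mm above the bench. Origin on the tube's axis at bench height, z up, x towards the two round connectors. Does not move.
- cell_mouth (a point): Centre of the tube's rim, z up along the tube's axis. The open cell in the tube's end has a bore of 37 mm, chamfered 1 mm at the rim; on its floor lies a springy rubber gasket (20 N per mm), its face 4 mm below the rim, so the seated window stands 6 mm proud of the rim, its centre 1 mm above it. The rim's outside is chamfered by 2 mm.
- thread_mid (a point): Point on the tube's axis 7 mm below the rim, in the middle of the coarse right-hand thread outside the tube: three starts 120 degrees apart, lead 21 mm per turn (3.3 mm per rad), ribs 52 mm over the crests, from 1 to about 12 mm below the rim. The angle at which the starts stand differs each time and this point's axes do not show it.
- window_center (a point): The new window: a round flat disc, 35 mm in diameter, 10 mm high, 26 g, clear glass in a thin bright steel rim, both faces alike, lying flat on a grey foam pad 100 x 85 mm, 6 mm thick. This point is its centre (half-way up), z along its axis.
- window: The same window, origin at the centre of its underside, 5 mm below window_center. Glass: never to be pressed with more than 30 N.
- ring_center (a point): The retaining ring: a black knurled cap ring of 61 mm outside diameter, 20 mm high, 60 g, with a 25 mm hole in its top, lying on the bench right way up (flange on top). This point is its centre (half-way up), z up along its axis.
- ring: The same ring, origin at the centre of its underside, 10 mm below ring_center. Its skirt has a bore of 54 mm, with three thread lugs 120 degrees apart inside, centred 3.6 mm above the origin, 47 mm between tips. Set on the tube it first rests with its lugs on the thread ribs, ring_center 0 to 7 mm above the rim.
- ring_flange (a point): Centre of the underside of the ring's 3 mm thick top flange, 7 mm above ring_center; it bears on the glass. Turned clockwise from above under 3 to 5 N the ring goes down; after 40 to 160 degrees it meets the glass, the thread bites and clamps by about 1 N per degree. Snug: 10 to 20 N, which takes 0.2 to 0.5 N m to turn (0.12 to 0.3 standing still); then it holds by friction when let go.
- marker: Marker pen 130 mm long, lying on the bench; leave it.
- cutter: Black box cutter 120 mm long, lying on the bench; leave it.
- driver: Screwdriver 190 mm long, lying on the bench; leave it.
- cleaner: Small white bottle of glass cleaner, 42 mm in diameter, 95 mm high, standing on the bench; leave it.
- tape: Roll of clear tape lying on the bench, 104 mm in diameter, 48 mm high; leave it.
- tape_gun: Hand tape dispenser lying on its side, about 200 mm long, 65 mm high; leave it.
- carton: Small closed carton 120 x 160 x 60 mm; leave it.
There are look-alikes about, which are no part of the job. Leave any red look-alike of the ring alone. What is shaped like the window but red is not meant.

How it is judged:
By the outcome, as a careful person would: the job done as asked, in the order asked, and still so for the second after the job is handed in, with the robot touching nothing.
It also fails if it takes over 72 s, if anything falls off the work surface, if the arm or the gripper's body presses on something with over 40 N, if the wrist force passes 120 N, or if a joint passes its speed limit or range.

### The arm

A 7-joint arm with a two-finger parallel gripper is mounted at the origin on the work surface. World frame = base frame: x ahead of the robot, y to its left, z up, the work surface at z = 0. Lengths are in mm, angles in rad, forces in N, time in s.
With the tool pointing down it reaches from about 400 to 875 mm from the base axis. Payload 6.5 kg.
Tool frame: the origin (TCP) lies on the mounting face of the last link; the fingertips stand 166 mm ahead of it and the grasp point (between the pads) lies 147 mm ahead of it; z points along the fingers, x is the direction in which the jaws open and shut, and the axes are right-handed (so a half turn about z gives the same grasp; the last joint's range is limited). The gripper opens to 88 mm and grips with 3 to 60 N. Pads are 18 mm wide; open, the fingers measure 123 mm over their backs; the gripper's body (75 mm by 187 mm) begins 45 mm behind the grasp point.
Start: joints at [-0.066, 0.536, -0.004, 1.538, 0.003, 1.067, -0.071], TCP at [649.992, 0.005, 404.716] pointing down, gripper open.
Joint ranges: [-2.7, 2.7], [-0.37, 2.16], [-1.27, 1.26], [0.24, 2.4], [-1.31, 4.45], [0.19, 1.91], [-2.76, 2.76]. Speed limits (rad/s): [2.39, 2.39, 3.14, 3.14, 3.14, 3.14, 3.14].

### API

Orientations are given as a unit quaternion [w, x, y, z].
In Python, from bench import robot gives the robot as it stands.
- The arm moves only by the shell command python3 -m jog 'ROWS' [FORCE]. ROWS is JSON, a list of rows, each a list of 5 numbers: the shift along the tool's x, y, z in cm, then the turn about the tool's z in degrees, then the opening, from 0 (shut) to 1 (fully open). In form: [[tx, ty, tz, roll, grip], ...]. A call has 1 to 5 rows; each row shifts and turns the commanded pose from where the row before left it, along the tool's axes as they then stand; what a row does not reach is not made up. A row lasts 1/10 s, in which the tool goes at most 50 mm and 8.59 degrees, less where a joint would pass 70% of its speed; a pose out of reach is approached as far as the arm can. A call is refused whole if a number of a shift passes 5 or a number of a turn 8.59, either way. A call with a gripper value outside its range is refused whole. The fingers move at their own pace and stop on an object; FORCE is the grip in N (left out, the last holds). Time passes only in rows, so rows that do not move let the fingers close. It gives the time, the measured TCP pose, the force and the opening at its end, in the units of the state.
- robot.read_state(): the state, without advancing time (a new reading comes with each control period).
- robot.camera(name): name is "scene" or "side" or "wrist"; returns the picture (480x640x3 uint8, red, green, blue); there is no depth.
- robot.get_calibration(name): a dict with "mtx" (3x3 intrinsics, pixels), "rvec" (rotation vector, rad) and "tvec" (3), from world to camera coordinates, as OpenCV has them; the wrist camera has in their place "tool_from_camera" (4x4, takes a point from camera to tool coordinates, whose origin is the TCP and whose axes are the tool frame's). Camera axes: x right, y down, z forward; pixel columns grow to the right and rows downward; lengths in mm; the calibration is good to about 2 mm. A picture is of the moment at which its call begins: read the wrist's pose just before it. get_calibration takes no time and is no camera call.
- robot.close_job(): hands the job in, once; it reports no verdict.
Trained networks look in the newest picture that a camera, given by its name, has taken for a name from the list of things; names that differ only in an ending like _2 or _b are one class to them, and where a whole thing is asked for, a point or a joint stands for the part that bears it (a point fixed in the world has none). Each returns a list of dicts, best first, with "confidence" (0 to 1); they miss things now and then, are a little off and sometimes report something else, mostly with a low value. They report only what shows in the picture. A call takes as long as a camera call. They do not tell look-alikes from the thing itself.
- robot.search_frame(camera, thing): "location" ([x, y, z] in mm, in the coordinates of the camera as it stood for that picture, good to about 4 mm: the middle of the surface that is visible of it).
- robot.silhouettes(camera, thing): "mask" (480x640 bool, what is visible of it).
- robot.landmark_of(camera, thing): "location" ([x, y, z] in mm, in the coordinates of the camera as it stood for that picture, good to about 4 mm: a listed point, or the origin of a listed thing).
The state is a dict: "time": time; "joint_pos": joint angles; "joint_vel": joint speeds; "joint_torque": joint torques, N m; "eef_pos": TCP position; "ee_rot": TCP orientation; "contact_force": force on the tool from outside, world axes, zero at the start; "torque": the same for the moment, N m; "finger_gap": finger opening in mm.
Only numpy, scipy, OpenCV 4.12 (cv2) and the standard library are available. Lean on these libraries where they do the work, as an engineer would, in place of code of your own. Each camera call takes 0.05 s, during which the arm holds its last target. There are 200 camera calls.

## Working session

There is one attempt and no reset: what is moved stays moved. The work goes in short steps, Python scripts to look and compute and a shell command to move; the robot and the scene stay as the last step left them, time stands still between calls to the robot, and variables do not carry over. Pictures are saved under pics/ and viewed, about 8 in all and at most 12, crops included, and the job is handed in when it is done.

```bash
mkdir -p pics
cat > h.py <<'E'
import numpy as np, cv2
from scipy.spatial.transform import Rotation as R
from bench import robot
def T_wc(name, st=None):
    c=robot.get_calibration(name); T=np.eye(4)
    if name=="wrist":
        st=st or robot.read_state(); q=st["ee_rot"]
        T[:3,:3]=R.from_quat([q[1],q[2],q[3],q[0]]).as_matrix(); T[:3,3]=st["eef_pos"]
        return T@np.array(c["tool_from_camera"])
    r=cv2.Rodrigues(np.array(c["rvec"],float))[0]; t=np.array(c["tvec"],float).ravel()
    T[:3,:3]=r.T; T[:3,3]=-r.T@t; return T
def proj(name,T,p):
    K=np.array(robot.get_calibration(name)["mtx"]); q=np.linalg.inv(T)@np.append(p,1); u=K@q[:3]; return (u[:2]/u[2]).round(0)
def ray(name,T,uv,z):
    K=np.array(robot.get_calibration(name)["mtx"]); d=T[:3,:3]@np.linalg.solve(K,[uv[0],uv[1],1.]); o=T[:3,3]
    return o+d*(z-o[2])/d[2]
def save(im,f,s=1.0): cv2.imwrite("pics/"+f,cv2.resize(im[:,:,::-1],None,fx=s,fy=s,interpolation=cv2.INTER_CUBIC))
def tool(st,p):  # world displacement grasp point->p in tool axes, cm
    q=st["ee_rot"]; M=R.from_quat([q[1],q[2],q[3],q[0]]).as_matrix()
    return (M.T@(np.array(p)-(np.array(st["eef_pos"])+M[:,2]*147))/10).round(3)
E
python3 - <<'E'
from h import *
for n in ["scene","wrist"]:
    T=T_wc(n); im=robot.camera(n); save(im,n+"0.png")
    for t in ["cell_mouth","window_center","ring_center","reader"]:
        for d in robot.landmark_of(n,t):
            p=(T@np.append(d["location"],1))[:3]; print(n,t,round(d["confidence"],2),p.round(0),proj(n,T,p))
s=robot.read_state();print(s["time"],s["ee_rot"],s["contact_force"])
E
```

```text
scene cell_mouth 0.6 [ 569. -267.   84.] [239. 316.]
scene cell_mouth 0.59 [350. 110.   6.] [298. 218.]
scene cell_mouth 0.5 [ 724. -116.   -0.] [335. 338.]
scene window_center 0.63 [415. 238.   4.] [343. 209.]
scene ring_center 0.85 [657.  -4.   9.] [347. 294.]
scene ring_center 0.76 [538. -13.   9.] [312. 272.]
scene ring_center 0.21 [ 721. -115.   -1.] [335. 338.]
scene reader 0.81 [ 570. -267.    2.] [244. 337.]
wrist window_center 0.16 [542.  -6.  -3.] [199. 201.]
wrist ring_center 0.82 [650.   0.   9.] [317. 197.]
wrist ring_center 0.69 [539.  -9.  13.] [192. 208.]
wrist reader 0.69 [ 570. -264.   -2.] [242. 434.]
0.5 [ 8.20182757e-06  9.99999999e-01  2.35907353e-05 -4.20264761e-05] [ 0.52982514 -0.13642185  0.53888166]
```

View pics/scene0.png

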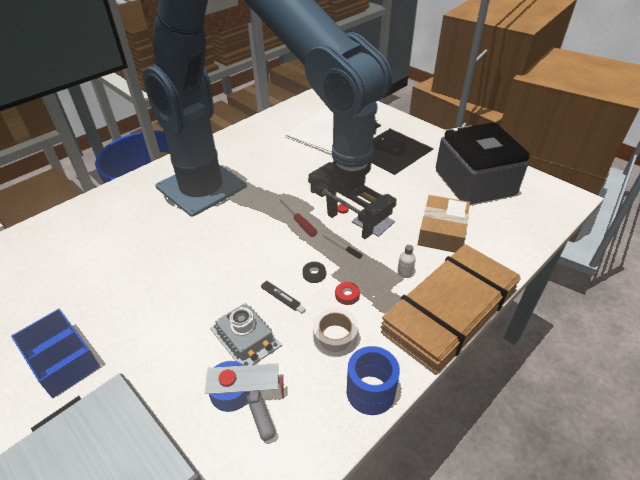

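View pics/wrist0.png

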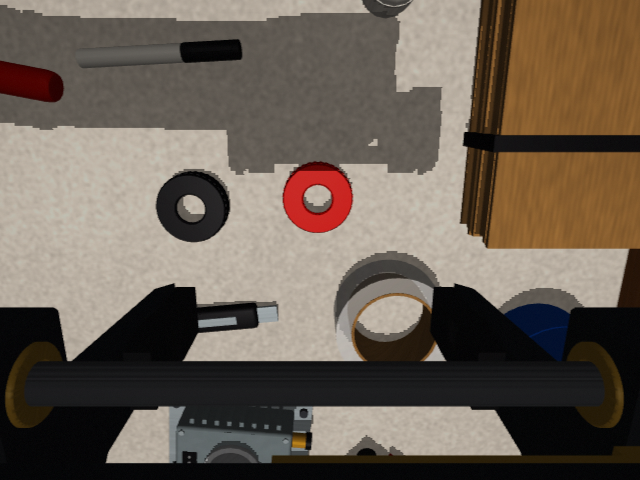

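The scene picture shows the black ring at (314,272), the red look-alike ring at (347,294), the reader at (243,325), a red disc at (343,209), and the grey pad at about (375,222), partly hidden by the gripper. I'll locate the pad with the side camera.

Run:
```python
from h import *
T=T_wc("scene"); print([ray("scene",T,u,z).round(0) for u,z in [((375,222),6),((343,209),10),((241,312),83)]])
n="side"; T=T_wc(n); im=robot.camera(n); save(im,"side0.png")
for t in ["cell_mouth","window_center","ring_center"]:
    for d in robot.landmark_of(n,t):
        p=(T@np.append(d["location"],1))[:3]; print(n,t,round(d["confidence"],2),p.round(0),proj(n,T,p))
print(robot.get_calibration("wrist"))
```

```text
[array([526., 257.,   6.]), array([421., 231.,  10.]), array([ 564., -258.,   83.])]
side cell_mouth 0.65 [ 560. -261.   81.] [337. 170.]
side window_center 0.58 [497. 260.   9.] [329. 357.]
side window_center 0.56 [410. 240.   2.] [383. 357.]
side ring_center 0.76 [537.  -9.   4.] [331. 261.]
side ring_center 0.69 [651.  -3.   6.] [277. 258.]
{'mtx': array([[425.08478969,   0.        , 313.97966058],
       [  0.        , 425.08478969, 235.42073478],
       [  0.        ,   0.        ,   1.        ]]), 'tool_from_camera': array([[ 9.99999748e-01,  7.00280432e-04,  1.15879661e-04,
        -1.45460384e+00],
       [-7.05213673e-04,  9.61668713e-01,  2.74213035e-01,
        -7.14741964e+01],
       [ 8.05881777e-05, -2.74213048e-01,  9.61668965e-01,
         1.96137972e+01],
       [ 0.00000000e+00,  0.00000000e+00,  0.00000000e+00,
         1.00000000e+00]])}
```

View pics/side0.png

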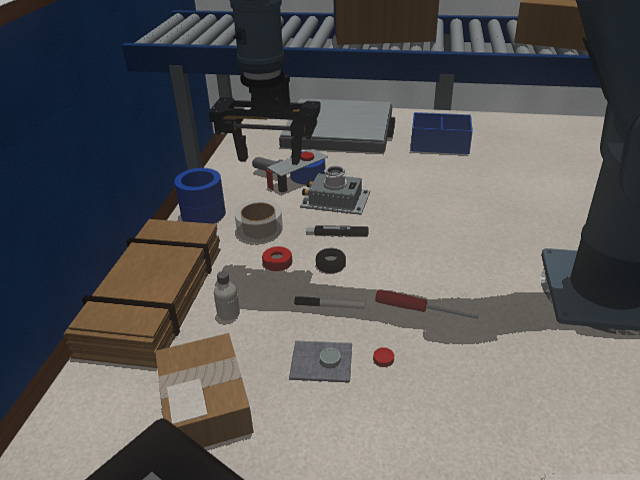

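The side view shows the glass window on the pad at (330,357) and the red disc beside it at (384,357). The glass one fits the description (clear, steel rim, on the grey pad). I'll move over it for a close look.

```bash
python3 -m jog '[[-2.5,-4.3,0,0,1],[-2.5,-4.3,0,0,1],[-2.5,-4.3,0,0,1],[-2.5,-4.3,0,0,1],[-2.5,-4.3,0,0,1]]'; python3 -m jog '[[-2.5,-4.3,0,0,1],[0,0,4,0,1],[0,0,4,0,1],[0,0,2.5,0,1],[0,0,0,0,1]]'
python3 - <<'E'
from h import *
st=robot.read_state(); T=T_wc("wrist",st); im=robot.camera("wrist")
for f in ["landmark_of","search_frame"]:
    for d in getattr(robot,f)("wrist","window_center" if f=="landmark_of" else "window"):
        p=(T@np.append(d["location"],1))[:3]; print(f,round(d["confidence"],2),p.round(1),proj("wrist",T,p))
for d in robot.silhouettes("wrist","window"):
    m=d["mask"].astype(np.uint8); c=max(cv2.findContours(m,0,1)[0],key=cv2.contourArea); e=cv2.fitEllipse(c); print(round(d["confidence"],2),e,ray("wrist",T,e[0],12).round(1))
save(im,"win1.png")
print(st["eef_pos"],st["time"])
E
```

```text
time: 1.2
eef_pos: [523.8, 216.5, 405.0]
ee_rot: [-0.0, 1.0, -0.0, 0.0]
contact_force: [0.4, -0.0, -0.8]
finger_gap: 88.0
time: 1.7
eef_pos: [498.6, 257.3, 296.6]
ee_rot: [0.002, 1.0, 0.0, -0.003]
contact_force: [-0.4, -0.3, 0.3]
finger_gap: 87.8
landmark_of 0.95 [504.  260.9  15.8] [327. 224.]
landmark_of 0.87 [408.4 237.7   7.8] [184. 254.]
search_frame 0.74 [407.2 243.6  11.9] [179. 248.]
search_frame 0.63 [501.4 259.7  11.9] [323. 224.]
0.97 ((184.3321075439453, 250.64651489257812), (52.18288803100586, 54.91053771972656), 83.9737319946289) [410.5 241.6  12. ]
0.86 ((317.67864990234375, 223.8442840576172), (53.48139572143555, 55.87706756591797), 17.45587158203125) [497.9 260.   12. ]
[498.57133227 257.32812168 296.57936717] 1.7
```

View pics/win1.png

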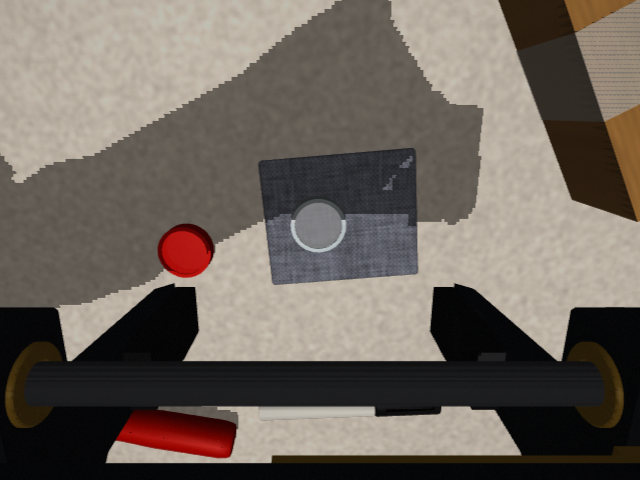

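The window is the clear disc with the bright rim at (318,225) on the pad; the red one at (185,250) stays. I'm descending with the tips about 4.5 mm below its top face.

```bash
python3 -m jog '[[-0.05,-0.27,3,0,0.65],[0,0,3,0,0.65],[0,0,3,0,0.65],[0,0,1.5,0,0.65],[0,0,0,0,0.65]]'
python3 - <<'E'
from h import *
st=robot.read_state(); T=T_wc("wrist",st); im=robot.camera("wrist"); save(im,"win2.png")
for d in robot.landmark_of("wrist","window_center"):
    p=(T@np.append(d["location"],1))[:3]; print(round(d["confidence"],2),p.round(1),proj("wrist",T,p))
for d in robot.silhouettes("wrist","window"):
    m=d["mask"].astype(np.uint8); c=max(cv2.findContours(m,0,1)[0],key=cv2.contourArea); e=cv2.fitEllipse(c); print(round(d["confidence"],2),e,ray("wrist",T,e[0],13).round(1))
print(st["eef_pos"],st["ee_rot"],st["contact_force"],tool(st,[498,260,30.5]))
E
```

```text
time: 2.4
eef_pos: [499.3, 260.6, 194.1]
ee_rot: [0.0, 1.0, 0.0, -0.001]
contact_force: [-1.0, 0.5, -0.2]
finger_gap: 57.0
0.86 [502.2 261.5   9.7] [325. 289.]
0.7 ((314.3876647949219, 294.4105529785156), (85.79640197753906, 86.91703796386719), 176.3328094482422) [497.8 260.6  13. ]
0.66 ((121.62490844726562, 317.12481689453125), (49.09318923950195, 70.8907470703125), 113.58270263671875) [417.2 250.2  13. ]
[499.2860132  260.57358611 194.09932179] [ 4.43110411e-04  9.99999637e-01  1.12828621e-05 -7.27239594e-04] [-1.01518656  0.45862737 -0.17285549] [-0.105  0.043  1.66 ]
```

View pics/win2.png

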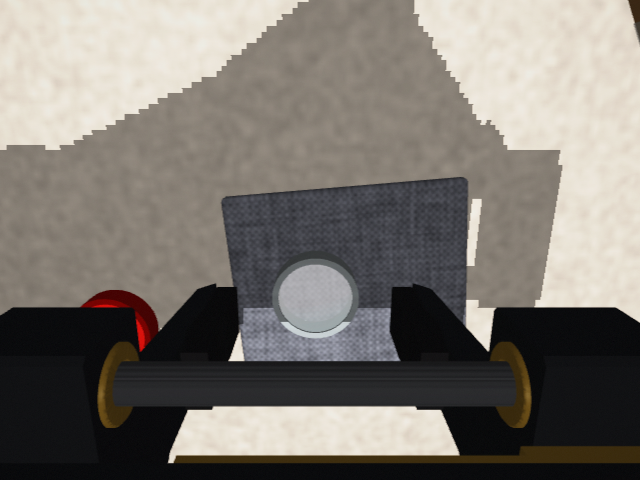

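The window sits centred between the pads at (315,295). Going down and gripping.

```bash
python3 -m jog '[[-0.1,0,0.8,0,0.65],[0,0,0.85,0,0.65],[0,0,0,0,0.65],[0,0,0,0,0.3],[0,0,0,0,0.3]]' 12; python3 -m jog '[[0,0,0,0,0.3],[0,0,0,0,0.3],[0,0,0,0,0.3]]' 12
```

```text
time: 3.05
eef_pos: [498.5, 260.8, 178.3]
ee_rot: [-0.0, 1.0, 0.0, 0.0]
contact_force: [0.8, 0.2, 0.3]
finger_gap: 43.0
time: 3.35
eef_pos: [498.6, 260.7, 178.4]
ee_rot: [-0.0, 1.0, -0.0, 0.0]
contact_force: [0.1, -0.1, -0.2]
finger_gap: 33.8
```

```bash
python3 -m jog '[[0,0,-1,0,0.3],[0,0,-2.5,0,0.3],[0,0,-5,0,0.3],[0,0,-5,0,0.3],[0,0,-5,0,0.3]]' 12;  python3 -m jog '[[0.6,4.7,0,0,0.3],[0.6,4.7,0,0,0.3],[0.6,4.7,0,0,0.3],[0.6,4.7,0,0,0.3],[0.6,4.7,0,0,0.3]]'; python3 -m jog '[[0.6,4.7,0,0,0.3],[0.6,4.7,0,0,0.3],[0.6,4.7,0,0,0.3],[0.6,4.7,0,0,0.3],[0.6,4.7,0,0,0.3]]'; python3 -m jog '[[0.7,4.7,0,0,0.3],[0,0.6,0,0,0.3],[0,0,0,0,0.3],[0,0,0,0,0.3]]'
python3 - <<'E'
from h import *
st=robot.read_state(); T=T_wc("wrist",st); im=robot.camera("wrist"); save(im,"cell1.png")
for t in ["cell_mouth","window_center","thread_mid"]:
  for d in robot.landmark_of("wrist",t):
    p=(T@np.append(d["location"],1))[:3]; print(t,round(d["confidence"],2),p.round(1),proj("wrist",T,p))
for d in robot.silhouettes("wrist","window"):
    m=d["mask"].astype(np.uint8); c=max(cv2.findContours(m,0,1)[0],key=cv2.contourArea); e=cv2.fitEllipse(c); print(round(d["confidence"],2),e)
print(st)
E
```

```text
time: 3.85
eef_pos: [498.1, 260.5, 365.8]
ee_rot: [-0.0, 1.0, 0.0, 0.0]
contact_force: [1.4, 0.6, -0.1]
finger_gap: 33.9
time: 4.35
eef_pos: [528.2, 23.8, 364.1]
ee_rot: [-0.0, 1.0, 0.0, 0.0]
contact_force: [1.5, 0.3, 0.1]
finger_gap: 33.8
time: 4.85
eef_pos: [558.2, -211.2, 364.0]
ee_rot: [-0.0, 1.0, 0.0, 0.0]
contact_force: [1.1, -0.1, -0.8]
finger_gap: 33.9
time: 5.25
eef_pos: [565.6, -260.6, 363.4]
ee_rot: [-0.001, 1.0, 0.001, -0.0]
contact_force: [0.7, 0.5, -0.3]
finger_gap: 33.7
cell_mouth 0.91 [ 569.7 -260.1   82.4] [323. 231.]
window_center 0.72 [ 568.3 -262.4  197.2] [325. 316.]
thread_mid 0.78 [ 570.8 -259.4   75.6] [324. 227.]
thread_mid 0.63 [ 533.9 -121.2   -0.7] [273.  19.]
0.86 ((313.3407897949219, 312.01605224609375), (93.98151397705078, 95.91152954101562), 174.61892700195312)
0.67 ((483.30145263671875, 279.3817138671875), (85.56748962402344, 153.45030212402344), 77.38579559326172)
{'time': 5.25, 'joint_pos': array([ 0.32367157,  0.53400817,  0.05055931,  1.65364902, -0.03316279,
        0.95539281,  0.3879777 ]), 'joint_vel': array([-0.01952897, -0.00305608, -0.01080156,  0.00814827,  0.00205712,
       -0.00197927,  0.00140439]), 'joint_torque': array([ 1.80748142e+00, -5.50138772e+01,  2.88243189e+00, -2.37837982e+01,
        7.71943945e-02,  2.77971290e-02,  1.30123590e-02]), 'eef_pos': array([ 565.60893009, -260.59020647,  363.36763189]), 'ee_rot': array([-7.45083623e-04,  9.99999397e-01,  8.05193043e-04, -5.45014856e-05]), 'contact_force': array([ 0.66003186,  0.54845689, -0.25933125]), 'torque': array([ 4.79932773e-05, -3.83128287e-02,  3.14839780e-02]), 'finger_gap': 33.71876837200356}
```

View pics/cell1.png

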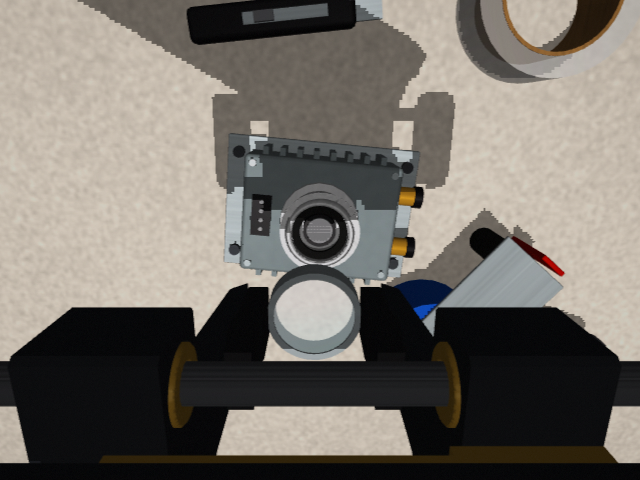

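The held window is at (313,312); the cell is at about (320,229), and I'll enlarge it to measure the rim properly.

Run:
```python
from h import *
st=robot.read_state(); T=T_wc("wrist",st); im=cv2.imread("pics/cell1.png")[:,:,::-1].copy()
o=np.array([270,175]); s=6; c=cv2.resize(im[o[1]:o[1]+100,o[0]:o[0]+110],None,fx=s,fy=s,interpolation=cv2.INTER_CUBIC).copy()
C=np.array([566.5,-260.5])
for r,z,col in [(18.5,83,(255,0,0)),(22.5,81,(0,255,0)),(26,76,(0,0,255))]:
  P=np.array([((proj0:=None) or 0) for _ in []])
  K=np.array(robot.get_calibration("wrist")["mtx"]);L=[]
  for a in np.linspace(0,2*np.pi,73):
    q=np.linalg.inv(T)@np.array([C[0]+r*np.cos(a),C[1]+r*np.sin(a),z,1]); u=K@q[:3]; L.append(((u[:2]/u[2])-o+.5)*s)
  cv2.polylines(c,[np.array(L).round().astype(np.int32)],True,col,1)
for k in range(0,110,10): cv2.putText(c,str(o[0]+k),(k*s,10),0,.35,(255,255,0)); cv2.putText(c,str(o[1]+k),(0,k*s+10),0,.35,(255,255,0))
save(c,"cell1c.png")
```

```text
(no output)
```

View pics/cell1c.png

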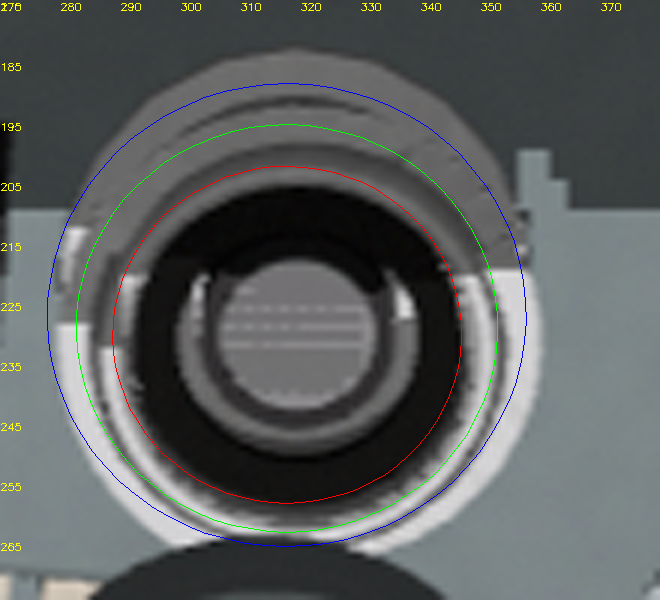

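Run:
```python
from h import *
st=robot.read_state(); T=T_wc("wrist",st); g=cv2.cvtColor(cv2.imread("pics/cell1.png"),cv2.COLOR_BGR2GRAY)
print("eef",st["eef_pos"])
for z in (196,199,201): print("held",z,ray("wrist",T,(313.3,312),z).round(1))
print("col319 rows180-268",g[180:268,317:322].mean(1).astype(int).tolist())
print("row238 cols274-366",g[237:240,274:366].mean(0).astype(int).tolist())
for z,r in ((83,20.5),(83,19.5),(82,18.5),(81,22.5)):
  print(z,r,[proj("wrist",T,[567.7+a*r,-262.4+b*r,z]).tolist() for a,b in((-1,0),(1,0),(0,1),(0,-1))])
# held window: bright/dark profile along column 313
print("col313 rows255-365",g[255:365,311:316].mean(1).astype(int).tolist())
for z in (201,191):
  print("win edge",z,[(K:=proj("wrist",T,[565.6,-260.6+b*17.5,z])).tolist() for b in(1,-1)])
```

```text
eef [ 565.77661642 -260.84843784  363.40188606]
held 196 [ 564.1 -261.8  196. ]
held 199 [ 564.1 -260.3  199. ]
held 201 [ 564.1 -259.3  201. ]
col319 rows180-268 [62, 63, 61, 85, 108, 108, 107, 107, 107, 106, 103, 56, 68, 107, 105, 106, 108, 106, 93, 62, 69, 76, 85, 110, 105, 78, 14, 9, 8, 9, 8, 9, 8, 7, 6, 10, 11, 17, 64, 114, 113, 113, 113, 113, 113, 115, 129, 113, 115, 131, 113, 115, 135, 113, 113, 113, 112, 112, 112, 113, 120, 136, 132, 63, 47, 48, 69, 103, 76, 56, 40, 5, 16, 17, 19, 18, 19, 18, 20, 40, 58, 77, 95, 157, 115, 43, 43, 44]
row238 cols274-366 [131, 133, 133, 134, 134, 141, 184, 210, 210, 210, 194, 137, 101, 170, 208, 185, 131, 101, 77, 39, 19, 18, 19, 18, 19, 18, 42, 87, 108, 108, 94, 68, 54, 43, 55, 89, 109, 112, 114, 113, 112, 113, 114, 113, 113, 113, 113, 113, 113, 113, 113, 112, 113, 121, 120, 95, 62, 47, 50, 66, 91, 105, 108, 91, 48, 19, 18, 18, 19, 18, 18, 15, 37, 66, 106, 159, 198, 185, 129, 103, 172, 209, 208, 206, 202, 171, 135, 133, 133, 133, 132, 132]
83 20.5 [[287.0, 234.0], [351.0, 234.0], [319.0, 202.0], [319.0, 264.0]]
83 19.5 [[289.0, 234.0], [350.0, 234.0], [319.0, 204.0], [319.0, 263.0]]
82 18.5 [[290.0, 233.0], [348.0, 233.0], [319.0, 205.0], [319.0, 261.0]]
81 22.5 [[284.0, 233.0], [354.0, 233.0], [319.0, 198.0], [319.0, 266.0]]
col313 rows255-365 [18, 18, 19, 33, 56, 72, 130, 144, 195, 81, 43, 43, 43, 44, 44, 44, 42, 42, 54, 77, 76, 75, 75, 76, 89, 175, 200, 201, 201, 201, 201, 201, 203, 204, 205, 204, 203, 204, 204, 203, 202, 202, 203, 203, 205, 205, 205, 205, 205, 206, 205, 205, 204, 204, 204, 203, 202, 203, 204, 204, 204, 204, 204, 205, 206, 206, 205, 204, 203, 203, 203, 203, 202, 201, 201, 201, 201, 201, 203, 204, 205, 203, 202, 202, 200, 172, 130, 131, 131, 130, 130, 129, 130, 129, 130, 130, 131, 124, 58, 147, 163, 163, 164, 162, 165, 193, 55, 19, 18, 18]
win edge 201 [[318.0, 271.0], [317.0, 357.0]]
win edge 191 [[317.0, 261.0], [317.0, 343.0]]
```

Fitted rim edges agree with the model circle at (567.7, -262.4). The held window shows a camera x-bias of about -1.5 mm, so the target TCP is about (569.2, -261.6). I'm lowering to about 10 mm above the rim for a check.

```bash
python3 -m jog '[[0.35,0.08,3,0,0.3],[0,0,3,0,0.3],[0,0,2.5,0,0.3],[0,0,1.3,0,0.3],[0,0,0,0,0.3]]'
python3 -m jog '[[0,0,0,0,0.3]]'
python3 - <<'E'
from h import *
st=robot.read_state(); T=T_wc("wrist",st); im=robot.camera("wrist"); print(st["eef_pos"])
o=np.array([235,190]); s=4.5; c=cv2.resize(im[o[1]:o[1]+180-10,o[0]:o[0]+165],None,fx=s,fy=s,interpolation=cv2.INTER_CUBIC).copy()
C=np.array([567.7,-262.4]); K=np.array(robot.get_calibration("wrist")["mtx"])
W=np.array(st["eef_pos"][:2])+[-1.5,-0.8]; zt=st["eef_pos"][2]-166+3.6
for D,r,z,col in [(C,20.5,83,(255,0,0)),(C,22.5,81,(0,255,0)),(W,17.5,zt,(255,255,0)),(W,17.5,zt-10,(255,0,255))]:
  L=[]
  for a in np.linspace(0,2*np.pi,73):
    q=np.linalg.inv(T)@np.array([D[0]+r*np.cos(a),D[1]+r*np.sin(a),z,1]); u=K@q[:3]; L.append(((u[:2]/u[2])-o+.5)*s)
  cv2.polylines(c,[np.array(L).round().astype(np.int32)],True,col,1)
save(c,"cell2.png"); print(c.shape)
E
```

```text
time: 6.0
eef_pos: [568.5, -262.4, 263.7]
ee_rot: [-0.001, 1.0, 0.0, -0.002]
contact_force: [0.3, -0.5, -0.3]
finger_gap: 34.1
time: 6.1
eef_pos: [569.4, -263.1, 266.1]
ee_rot: [0.0, 1.0, 0.0, 0.0]
contact_force: [-0.7, 0.1, 0.7]
finger_gap: 33.8
[ 569.4451218  -263.07781331  266.07909997]
(765, 742, 3)
```

View pics/cell2.png

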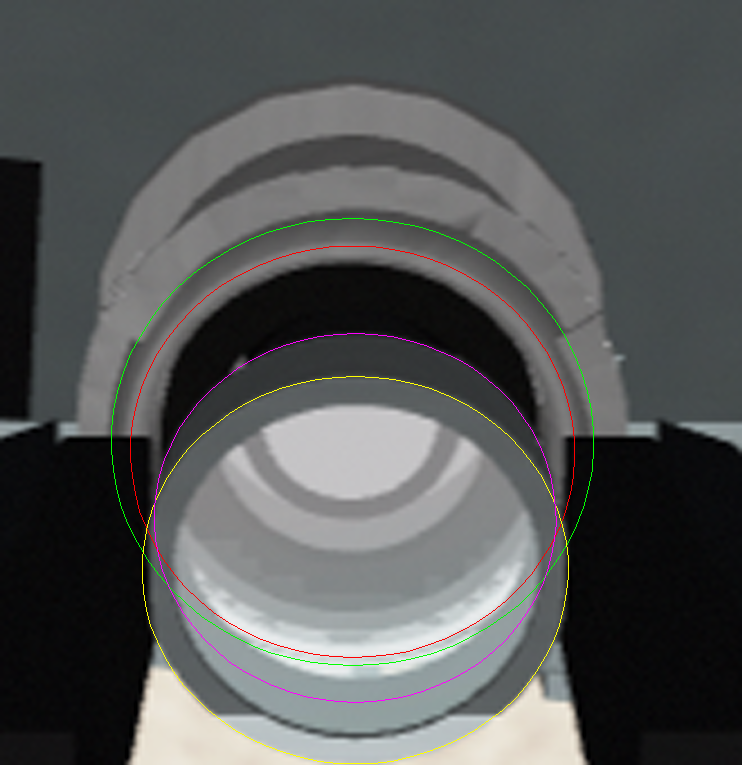

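```bash
python3 -m jog '[[0,0,0,0,0.3],[0,0,0,0,0.3],[0,0,0,0,0.3]]'
python3 - <<'E'
from h import *
st=robot.read_state(); T=T_wc("wrist",st); im=robot.camera("wrist"); print(st["eef_pos"],st["ee_rot"],st["contact_force"]);save(im,"x.png")
st=robot.read_state(); print(st["eef_pos"],st["time"])
g=cv2.cvtColor(im,cv2.COLOR_RGB2GRAY)
print("col313 rows205-295",g[205:295,311:316].mean(1).astype(int).tolist())
for D in((567.7,-262.4),(567.7,-261.4)):
 for z,r in ((83,20.5),(82,18.5),(81,22.5)): print(D,z,r,proj("wrist",T,[D[0],D[1]+r,z]).tolist(),(proj("wrist",T,[D[0],D[1]+r,z])).tolist())
E
```

```text
time: 6.45
eef_pos: [569.2, -263.2, 265.9]
ee_rot: [0.0, 1.0, -0.0, 0.001]
contact_force: [-0.9, 0.3, -0.5]
finger_gap: 34.1
[ 569.17349381 -263.22289482  265.91688395] [ 2.07646425e-04  9.99999847e-01 -3.53528805e-05  5.10926064e-04] [-0.89515007  0.25904507 -0.48730645]
[ 569.12060376 -263.16264739  265.69508121] 6.5
col313 rows205-295 [75, 74, 70, 83, 131, 128, 127, 127, 127, 127, 126, 127, 126, 126, 120, 68, 69, 70, 71, 71, 71, 77, 115, 123, 123, 124, 125, 127, 128, 126, 124, 96, 73, 76, 82, 88, 93, 98, 108, 130, 129, 120, 97, 50, 11, 11, 12, 12, 11, 12, 12, 11, 11, 10, 11, 12, 11, 11, 16, 42, 53, 53, 53, 53, 54, 53, 53, 53, 66, 93, 92, 92, 92, 93, 103, 174, 196, 196, 196, 196, 196, 196, 196, 196, 196, 196, 195, 196, 196, 196]
(567.7, -262.4) 83 20.5 [313.0, 244.0] [313.0, 244.0]
(567.7, -262.4) 82 18.5 [313.0, 248.0] [313.0, 248.0]
(567.7, -262.4) 81 22.5 [313.0, 238.0] [313.0, 238.0]
(567.7, -261.4) 83 20.5 [313.0, 241.0] [313.0, 241.0]
(567.7, -261.4) 82 18.5 [313.0, 245.0] [313.0, 245.0]
(567.7, -261.4) 81 22.5 [313.0, 235.0] [313.0, 235.0]
```

In the cell2 crop the window (yellow/magenta) is centred in x with the bore (red/green), but 1.9 mm too far toward -y. Correcting, then lowering in steps.

```bash
python3 -m jog '[[0,-0.19,0,0,0.3],[0,0,0,0,0.3],[0,0,0.4,0,0.3],[0,0,0.3,0,0.3],[0,0,0.2,0,0.3]]';python3 -m jog '[[0,0,0.1,0,0.3],[0,0,0.1,0,0.3],[0,0,0,0,0.3]]'
```

```text
time: 7.0
eef_pos: [568.8, -261.1, 255.6]
ee_rot: [-0.0, 1.0, 0.0, -0.0]
contact_force: [0.4, 0.6, -0.4]
finger_gap: 34.2
time: 7.3
eef_pos: [569.0, -261.2, 254.1]
ee_rot: [-0.0, 1.0, -0.0, -0.0]
contact_force: [-0.6, -1.1, -0.3]
finger_gap: 33.8
```

```bash
python3 -m jog '[[0,0,0.1,0,0.3],[0,0,0.1,0,0.3],[0,0,0,0,0.3]]';python3 -m jog '[[0,0,0.05,0,0.3],[0,0,0,0,0.3]]'; python3 -m jog '[[0,0,0.05,0,0.3],[0,0,0,0,0.3]]'
```

```text
time: 7.6
eef_pos: [569.0, -261.2, 252.1]
ee_rot: [-0.0, 1.0, 0.0, -0.0]
contact_force: [0.9, 0.3, -0.4]
finger_gap: 33.7
time: 7.8
eef_pos: [569.0, -261.2, 251.7]
ee_rot: [0.0, 1.0, 0.0, -0.0]
contact_force: [0.7, -0.6, -0.7]
finger_gap: 33.9
time: 8.0
eef_pos: [569.0, -261.2, 251.2]
ee_rot: [0.0, 1.0, 0.0, 0.0]
contact_force: [0.2, -0.8, -0.7]
finger_gap: 34.0
```

```bash
python3 -m jog '[[0,0,0.05,0,0.3],[0,0,0,0,0.3]]'; python3 -m jog '[[0,0,0.05,0,0.3],[0,0,0,0,0.3]]'
```

```text
time: 8.2
eef_pos: [569.0, -261.2, 251.0]
ee_rot: [0.0, 1.0, 0.0, 0.0]
contact_force: [-1.3, 0.5, 2.2]
finger_gap: 34.1
time: 8.4
eef_pos: [569.1, -261.3, 250.8]
ee_rot: [0.0, 1.0, -0.0, 0.0]
contact_force: [-2.6, 0.3, 6.5]
finger_gap: 34.3
```

Contact is 6.5 N at the expected gasket height. Releasing and backing off for a look.

```bash
python3 -m jog '[[0,0,0,0,0.6],[0,0,0,0,0.6],[0,0,0,0,0.6],[0,0,-1,0,0.6],[0,0,-3,0,0.6]]'; python3 -m jog '[[0,0,-4,0,0.6],[0,0,-3,0,0.6],[0,0,0,0,0.6],[0,0,0,0,0.6]]'
python3 - <<'E'
from h import *
st=robot.read_state(); T=T_wc("wrist",st); im=robot.camera("wrist"); print(st["eef_pos"],st["contact_force"])
o=np.array([260,170]); s=6; c=cv2.resize(im[o[1]:o[1]+100,o[0]:o[0]+110],None,fx=s,fy=s,interpolation=cv2.INTER_CUBIC)
save(c,"win3.png")
E
```

```text
time: 8.9
eef_pos: [567.9, -260.6, 288.5]
ee_rot: [-0.001, 1.0, 0.0, -0.003]
contact_force: [0.2, -0.3, 0.3]
finger_gap: 52.8
time: 9.3
eef_pos: [569.1, -261.2, 361.2]
ee_rot: [0.0, 1.0, 0.0, 0.001]
contact_force: [-0.7, -0.2, -0.0]
finger_gap: 53.0
[ 569.06884401 -261.22146754  361.17915629] [-0.68371587 -0.1616102  -0.00316556]
```

View pics/win3.png

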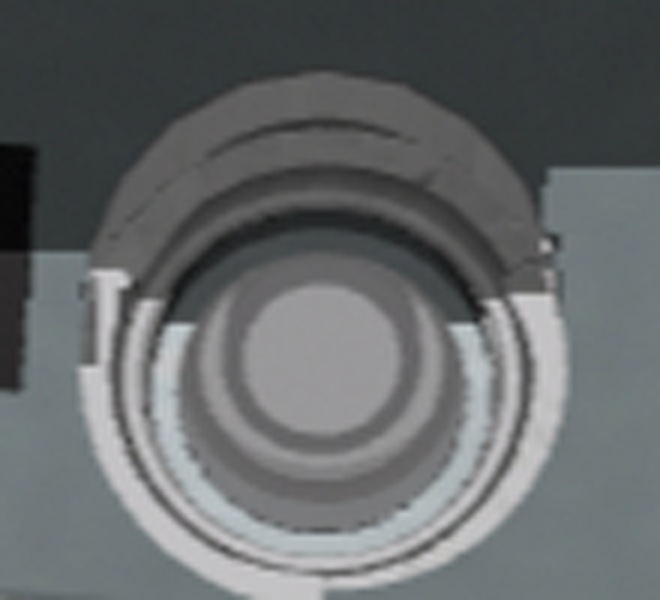

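The glass lies flat and concentric in the cell: the bright rim is even all round at about (313,230). Next, the black ring.

```bash
python3 -m jog '[[-0.5,-4.2,0,0,1],[-0.5,-4.2,0,0,1],[-0.5,-4.2,0,0,1],[-0.5,-4.2,0,0,1],[-0.5,-4.2,0,0,1]]';python3 -m jog '[[-0.5,-4.1,2,0,1],[0,0,4,0,1],[0,0,0,0,1],[0,0,0,0,1]]'
python3 - <<'E'
from h import *
st=robot.read_state(); T=T_wc("wrist",st); im=robot.camera("wrist"); save(im,"ring1.png")
for d in robot.landmark_of("wrist","ring_center"):
    p=(T@np.append(d["location"],1))[:3]; print(round(d["confidence"],2),p.round(1),proj("wrist",T,p))
for d in robot.silhouettes("wrist","ring"):
    m=d["mask"].astype(np.uint8); c=max(cv2.findContours(m,0,1)[0],key=cv2.contourArea); e=cv2.fitEllipse(c); u,v=np.int32(e[0]);print(round(d["confidence"],2),e,ray("wrist",T,e[0],13).round(1),im[m>0].mean(0).astype(int))
print(st["eef_pos"],st["joint_pos"])
E
```

```text
time: 9.85
eef_pos: [543.0, -49.6, 358.8]
ee_rot: [-0.0, 1.0, -0.0, -0.001]
contact_force: [0.8, -0.7, -0.3]
finger_gap: 88.1
time: 10.25
eef_pos: [538.5, -11.1, 299.5]
ee_rot: [0.0, 1.0, -0.001, -0.002]
contact_force: [0.1, -0.9, 0.3]
finger_gap: 88.1
0.89 [652.8  -2.    8.2] [492. 213.]
0.59 [538.5  -9.5  10.1] [318. 225.]
0.68 ((318.641357421875, 222.8955078125), (95.39038848876953, 95.58411407470703), 114.87779998779297) [539.2  -7.5  13. ] [25 24 25]
0.66 ((492.635986328125, 209.0899658203125), (96.55504608154297, 104.45915985107422), 77.61580657958984) [650.6   1.6  13. ] [130   5   3]
[538.50725004 -11.10018346 299.49786482] [-0.05840822  0.49278431 -0.00605143  1.91498087  0.00522442  0.73714593
 -0.06868452]
```

Candidates: the black ring at (318,223) and the red ring at (493,209). The black one fits. I'll confirm it in a crop.

Run:
```python
from h import *
im=cv2.imread("pics/ring1.png")[:,:,::-1]; save(im[150:300,240:440],"ring1c.png",4)
```

View pics/ring1c.png

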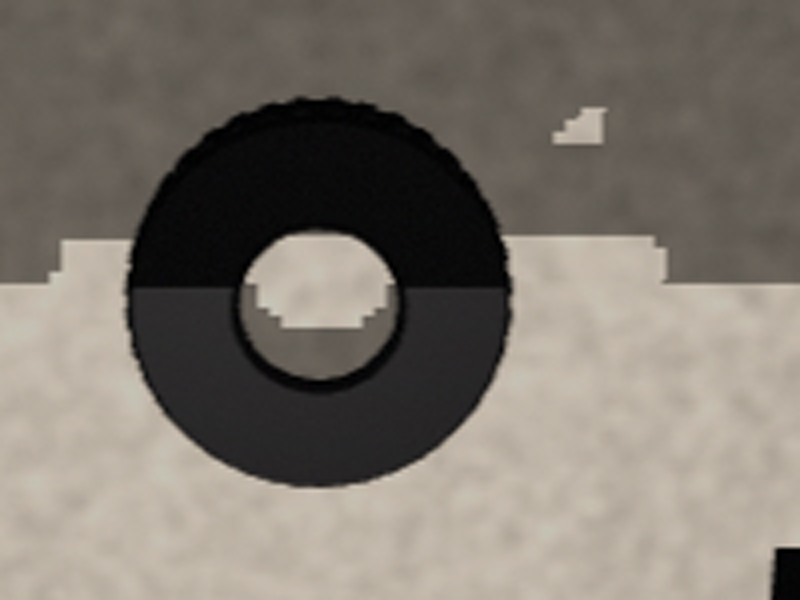

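Confirmed: black knurled ring, flange up, centre about (320,226). Going down for a first squeeze to centre it in x.

```bash
python3 -m jog '[[0.2,-0.18,3,0,1],[0,0,4,0,1],[0,0,3,0,1],[0,0,2,0,1],[0,0,1.05,0,0.8]]' 10; python3 -m jog '[[0,0,0,0,0.8],[0,0,0,0,0.6],[0,0,0,0,0.6],[0,0,0,0,0.6],[0,0,0,0,0.6]]' 8
```

```text
time: 10.9
eef_pos: [541.1, -9.2, 169.1]
ee_rot: [0.0, 1.0, -0.001, -0.0]
contact_force: [0.3, -0.2, -0.3]
finger_gap: 82.4
time: 11.4
eef_pos: [541.8, -8.5, 171.1]
ee_rot: [0.0, 1.0, -0.0, 0.001]
contact_force: [-0.4, -0.7, 7.7]
finger_gap: 60.5
```

```bash
python3 -m jog '[[0,0,0,0,0.82],[0,0,0,0,0.82],[0,0,0,-8,0.82],[0,0,0,-8,0.82],[0,0,0,-8,0.82]]' 8; python3 -m jog '[[0,0,0,-8,0.82],[0,0,0,-8,0.82],[0,0,0,-8,0.82],[0,0,0,-8,0.82],[0,0,0,-8,0.82]]' ; python3 -c "
from h import *
s=robot.read_state();print(s['joint_pos'],s['ee_rot'])"
```

```text
time: 11.9
eef_pos: [540.9, -8.3, 169.7]
ee_rot: [0.0, 0.978, 0.211, -0.0]
contact_force: [-0.2, 0.2, -0.7]
finger_gap: 72.6
time: 12.4
eef_pos: [540.9, -8.4, 169.7]
ee_rot: [0.0, 0.847, 0.532, -0.0]
contact_force: [-0.5, 0.4, 0.2]
finger_gap: 72.0
[ 0.14789145  0.73932336 -0.27992569  1.92698576  0.37960347  0.52664753
  0.72921496] [ 8.05601119e-06  8.46515915e-01  5.32363407e-01 -8.77853222e-05]
```

```bash
python3 -m jog '[[0,0,0,-8.5,0.82],[0,0,0,-8.5,0.82],[0,0,0,-8.5,0.82],[0,0,0,0,0.82],[0,0,0,0,0.6]]'; python3 -m jog '[[0,0,0,0,0.6],[0,0,0,0,0.6],[0,0,0,0,0.6],[0,0,0,0,0.6]]' 25; python3 -m jog '[[0,0,0,0,0.6],[0,0,-0.5,0,0.6],[0,0,-2,0,0.6],[0,0,-4,0,0.6],[0,0,-4,0,0.6]]' 25; python3 -c "
from h import *
s=robot.read_state();print(s['joint_pos'],s['ee_rot'])"
```

```text
time: 12.9
eef_pos: [540.9, -8.5, 169.6]
ee_rot: [-0.0, 0.712, 0.703, -0.0]
contact_force: [-0.4, 0.3, -0.4]
finger_gap: 66.3
time: 13.3
eef_pos: [541.0, -8.3, 169.7]
ee_rot: [0.0, 0.71, 0.704, -0.0]
contact_force: [0.1, 0.5, -1.1]
finger_gap: 60.4
time: 13.8
eef_pos: [540.5, -8.3, 275.7]
ee_rot: [-0.001, 0.71, 0.704, -0.001]
contact_force: [0.8, -0.5, -0.8]
finger_gap: 60.5
[ 0.31314931  0.5868059  -0.4962927   1.89913466  0.3945049   0.75472911
  1.15698404] [-6.27079872e-04  7.10090070e-01  7.04110391e-01 -5.06320246e-04]
```

The ring is held, squeezed on two axes and so centred on the tool axis. I'll use it to calibrate the camera's y-bias.

```bash
python3 -m jog '[[0,0,0,0,0.6],[0,0,0,0,0.6]]'
python3 - <<'E'
from h import *
st=robot.read_state(); im=robot.camera("wrist"); save(im,"x2.png"); print(st["eef_pos"],st["time"])
Tc=np.array(robot.get_calibration("wrist")["tool_from_camera"]); K=np.array(robot.get_calibration("wrist")["mtx"])
o=np.array([215,215]); s=4; c=cv2.resize(im[o[1]:o[1]+150,o[0]:o[0]+200],None,fx=s,fy=s,interpolation=cv2.INTER_CUBIC).copy()
c=np.clip(c.astype(int)*2,0,255).astype(np.uint8)
for r,z,col in [(12.5,149.7,(255,0,0)),(12.5,152.7,(255,255,0)),(30.5,150.7,(0,255,0)),(30.5,169.7,(0,128,255))]:
  L=[]
  for a in np.linspace(0,2*np.pi,145):
    q=np.linalg.inv(Tc)@np.array([-1.5+r*np.cos(a),r*np.sin(a),z,1]); u=K@q[:3]; L.append(((u[:2]/u[2])-o+.5)*s)
  cv2.polylines(c,[np.array(L).round().astype(np.int32)],True,col,1); L=np.array(L)/s+o; print(r,z,L.min(0).round(1),L.max(0).round(1))
save(c,"ring2.png")
g=cv2.cvtColor(im,cv2.COLOR_RGB2GRAY); print(g[215:360,311:316].mean(1).astype(int).tolist())
print(g[302:305,255:375].mean(0).astype(int).tolist())
E
```

```text
time: 14.0
eef_pos: [541.2, -8.6, 275.6]
ee_rot: [0.001, 0.71, 0.704, 0.001]
contact_force: [-0.3, -0.3, -0.7]
finger_gap: 60.5
[541.20864442  -8.57748555 275.62725363] 14.0
12.5 149.7 [270.3 300.5] [343.7 366.5]
12.5 152.7 [271.2 296.8] [343.1 361.7]
30.5 150.7 [218. 248.] [396.1 408.5]
30.5 169.7 [228.7 232.4] [387.  377.4]
[123, 124, 125, 125, 127, 128, 129, 131, 131, 131, 130, 129, 128, 130, 131, 133, 129, 85, 5, 5, 4, 6, 5, 5, 6, 4, 5, 5, 5, 5, 6, 5, 5, 5, 6, 7, 11, 13, 14, 13, 13, 13, 13, 13, 13, 14, 13, 13, 13, 13, 14, 13, 13, 13, 13, 12, 12, 13, 13, 13, 12, 12, 12, 12, 12, 12, 13, 13, 13, 13, 12, 12, 12, 11, 12, 12, 11, 11, 11, 11, 12, 7, 28, 131, 229, 229, 229, 228, 227, 227, 226, 225, 226, 226, 226, 226, 224, 223, 224, 224, 225, 226, 226, 227, 228, 228, 228, 228, 227, 228, 228, 227, 227, 226, 224, 223, 221, 221, 220, 220, 221, 221, 221, 223, 225, 227, 228, 229, 229, 228, 227, 225, 223, 214, 123, 29, 24, 23, 24, 24, 25, 24, 24, 25, 24]
[11, 10, 11, 12, 10, 11, 11, 11, 11, 11, 11, 11, 11, 11, 11, 11, 11, 11, 11, 11, 12, 11, 11, 13, 10, 11, 11, 12, 11, 12, 11, 12, 11, 10, 10, 8, 12, 26, 60, 108, 156, 184, 214, 225, 225, 226, 227, 229, 231, 231, 232, 231, 230, 229, 229, 229, 228, 228, 227, 227, 227, 228, 228, 229, 229, 229, 229, 228, 229, 229, 229, 230, 228, 227, 225, 216, 191, 159, 125, 88, 56, 25, 11, 7, 10, 12, 12, 12, 11, 11, 12, 12, 11, 12, 12, 11, 11, 11, 11, 10, 11, 10, 11, 11, 11, 11, 11, 11, 11, 11, 11, 10, 11, 11, 11, 11, 12, 11, 12, 11]
```

View pics/ring2.png

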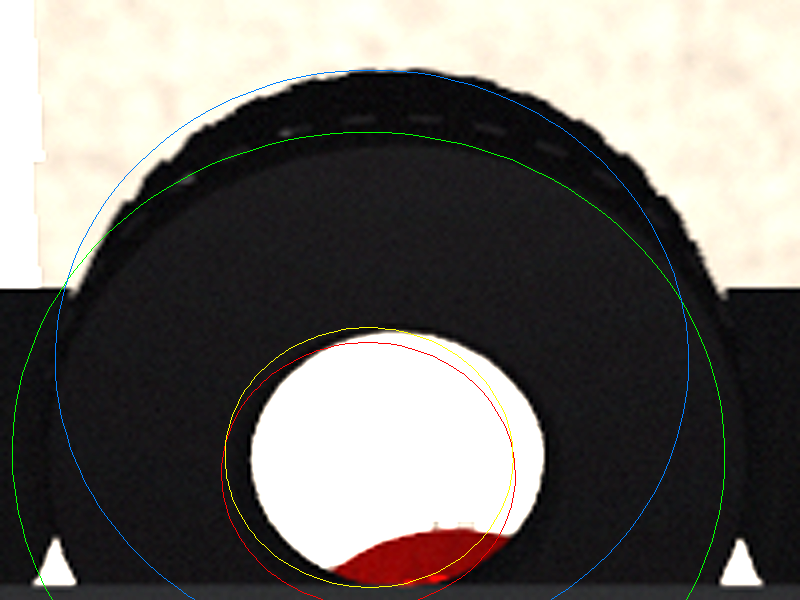

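Run:
```python
from h import *
for i in range(3):
  c=robot.get_calibration("wrist"); print(np.round(c["tool_from_camera"],4).tolist(), c["mtx"][0,2],c["mtx"][1,2])
```

```text
[[1.0, 0.0008, -0.0001, 1.0396], [-0.0007, 0.9618, 0.2738, -71.8854], [0.0003, -0.2738, 0.9618, 19.6138], [0.0, 0.0, 0.0, 1.0]] 313.97966057590526 235.42073477520069
[[1.0, 0.0008, -0.0001, 1.0396], [-0.0007, 0.9618, 0.2738, -71.8854], [0.0003, -0.2738, 0.9618, 19.6138], [0.0, 0.0, 0.0, 1.0]] 313.97966057590526 235.42073477520069
[[1.0, 0.0008, -0.0001, 1.0396], [-0.0007, 0.9618, 0.2738, -71.8854], [0.0003, -0.2738, 0.9618, 19.6138], [0.0, 0.0, 0.0, 1.0]] 313.97966057590526 235.42073477520069
```

The calibration reported differs from script to script, so I'll self-calibrate from the held ring (hole centre column 314.5, upper edge row 297.5) and re-solve the cell position from both saved pictures.

Run:
```python
from h import *
from scipy.optimize import brentq
c=robot.get_calibration("wrist"); K=c["mtx"]; Tc0=np.array(c["tool_from_camera"]); print(Tc0[:3,3])
def px(ty,p):
    Tc=Tc0.copy(); Tc[0,3]=0; Tc[1,3]=ty; q=np.linalg.inv(Tc)@np.append(p,1); u=K@q[:3]; return u[:2]/u[2]
ty=brentq(lambda t:px(t,[0,-12.5,149.7])[1]-297.5,-78,-65); print("ty",ty, "x held col",px(ty,[0,0,149.7]))
for nm,(X,Y,Z),E in [("cell2",(569.15,-263.2,265.8),[(22.5,81,235.9),(20.5,83,243.3),(18.5,82,247.7)]),("cell1",(565.7,-260.75,363.4),[(22.5,81,198.3),(18.5,82,205.6),(-20,83,263)])]:
  print(nm,[round(brentq(lambda y:px(ty,[0,-(y+r-Y),Z-z])[1]-row,-280,-240),2) for r,z,row in E])
print("cell1 x", 565.7+brentq(lambda x:px(ty,[x,0,281])[0]-319.3,-20,20), "held win col",px(ty,[0,0,163]))
```

```text
[  1.0396431  -71.88541128  19.61383931]
ty -70.96509268452765 x held col [313.95749787 331.38524719]
cell2 [-261.97, -262.48, -262.65]
cell1 [-262.9, -263.35, -262.67]
cell1 x 569.0542989301073 held win col [313.97104048 313.74390209]
```

```bash
python3 -m jog '[[0,0,-4,0,0.6],[-4,0.5,0,0,0.6],[-4.3,0.5,0,0,0.6],[-4.3,0.5,0,0,0.6],[-4.3,0.5,0,0,0.6]]' 25; python3 -m jog '[[-4.3,0.5,0,0,0.6],[-4.2,0.5,0,0,0.6],[0,0,2,0,0.6],[0,0,1,0,0.6],[0,0,0,0,0.6]]'; python3 -m jog '[[0,0,0,0,0.6]]'; python3 -c "
from h import *
s=robot.read_state();print(s['eef_pos'],s['joint_pos'],s['ee_rot'])"
```

```text
time: 14.55
eef_pos: [558.9, -179.2, 313.0]
ee_rot: [-0.001, 0.71, 0.704, -0.001]
contact_force: [0.0, 0.1, -1.0]
finger_gap: 60.4
time: 15.05
eef_pos: [567.7, -261.1, 281.8]
ee_rot: [-0.003, 0.71, 0.705, -0.001]
contact_force: [-0.6, 0.7, -1.0]
finger_gap: 60.6
time: 15.15
eef_pos: [568.9, -261.0, 284.2]
ee_rot: [-0.001, 0.709, 0.705, 0.0]
contact_force: [0.5, -0.2, -0.2]
finger_gap: 60.5
[ 568.87556765 -260.96404339  284.18054389] [ 0.68134858  0.68829507 -0.46310172  1.66903552  0.37710271  0.875964
  1.62897141] [-9.63202992e-04  7.09319677e-01  7.04886280e-01  3.81390025e-05]
```

```bash
python3 -m jog '[[-0.14,0.02,0.5,0,0.6],[0,0,1,0,0.6],[0,0,1,0,0.6],[0,0,0.5,0,0.6],[0,0,0,0,0.6]]' 25; python3 -m jog '[[0,0,0.1,0,0.6],[0,0,0.1,0,0.6],[0,0,0,0,0.6]]'; python3 -m jog '[[0,0,0.1,0,0.6],[0,0,0,0,0.6]]'
```

```text
time: 15.65
eef_pos: [568.5, -263.9, 253.5]
ee_rot: [-0.001, 0.71, 0.704, -0.0]
contact_force: [-0.7, 0.7, -0.1]
finger_gap: 60.2
time: 15.95
eef_pos: [569.1, -264.1, 252.9]
ee_rot: [0.0, 0.71, 0.704, 0.0]
contact_force: [0.6, -0.6, -1.0]
finger_gap: 60.6
time: 16.15
eef_pos: [569.0, -264.1, 251.8]
ee_rot: [0.0, 0.71, 0.704, -0.0]
contact_force: [0.2, 0.1, -1.7]
finger_gap: 60.6
```

```bash
python3 -m jog '[[0.17,0,0,0,0.6],[0,0,0,0,0.6],[0,0,0.1,0,0.6],[0,0,0,0,0.6]]'; python3 -m jog '[[0,0,0.1,0,0.6],[0,0,0.1,0,0.6],[0,0,0,0,0.6]]'; python3 -m jog '[[0,0,0.1,0,0.6],[0,0,0,0,0.6]]'
```

```text
time: 16.55
eef_pos: [568.9, -262.3, 250.6]
ee_rot: [-0.0, 0.71, 0.704, -0.0]
contact_force: [-0.1, 0.1, 0.2]
finger_gap: 60.3
time: 16.85
eef_pos: [568.9, -262.5, 248.5]
ee_rot: [-0.0, 0.71, 0.704, -0.0]
contact_force: [-0.2, 0.6, -0.5]
finger_gap: 60.5
time: 17.05
eef_pos: [568.9, -262.5, 247.6]
ee_rot: [-0.0, 0.71, 0.704, -0.0]
contact_force: [0.5, 0.2, -0.6]
finger_gap: 60.2
```

```bash
for i in 1 2 3; do python3 -m jog '[[0,0,0.1,0,0.6],[0,0,0,0,0.6]]'|grep -v rot; done
```

```text
time: 17.25
eef_pos: [568.9, -262.6, 247.0]
contact_force: [-2.2, -0.7, 3.2]
finger_gap: 60.7
time: 17.45
eef_pos: [569.0, -262.5, 246.8]
contact_force: [-4.8, -0.1, 10.0]
finger_gap: 60.7
time: 17.65
eef_pos: [569.1, -262.5, 246.6]
contact_force: [-7.1, 0.3, 16.6]
finger_gap: 60.7
```

Contact at ring-centre height about 4 mm above the rim, as expected for the lugs on the ribs. I'm easing to about 4 N and starting the clockwise turn (positive roll), following at 3.3 mm/rad.

```bash
cat > t.py <<'E'
from h import *
s=robot.read_state(); q=s["ee_rot"]; print("z %.1f roll %.1f F %s M %s j7 %.2f gap %.1f xy %s t %.1f"%(s["eef_pos"][2],-2*np.degrees(np.arctan2(q[2],q[1])),s["contact_force"].round(1),s["torque"].round(3),s["joint_pos"][6],s["finger_gap"],s["eef_pos"][:2].round(1),s["time"]))
E
python3 -m jog '[[0,0,-0.18,0,0.6],[0,0,0,0,0.6]]' 30 >/dev/null; python3 t.py; python3 -m jog '[[0,0,0.04,8,0.6],[0,0,0.04,8,0.6]]' >/dev/null; python3 t.py; python3 -m jog '[[0,0,0.047,8,0.6],[0,0,0.047,8,0.6]]'>/dev/null; python3 t.py
```

```text
z 246.9 roll -89.5 F [-3.  -0.3  5.6] M [-0.149  0.577 -0.069] j7 1.61 gap 60.3 xy [ 568.9 -262.5] t 17.9
z 246.0 roll -73.2 F [-2.1 -0.9  3.1] M [-0.308  0.401  0.057] j7 1.37 gap 60.3 xy [ 569.  -263.1] t 18.1
z 245.0 roll -57.2 F [-3.1 -1.9  4.2] M [-0.422  0.498  0.106] j7 1.14 gap 60.3 xy [ 569.1 -262.8] t 18.2
```

It is following the thread (about 0.5 mm per 8°, 3–5 N). Continuing.

```bash
python3 -m jog '[[0,0,0.047,8,0.6],[0,0,0.047,8,0.6]]' >/dev/null; python3 t.py; python3 -m jog '[[0,0,0.047,8,0.6],[0,0,0.047,8,0.6]]'>/dev/null; python3 t.py
```

```text
z 244.1 roll -41.2 F [-1.7 -0.9  5.1] M [-0.21   0.474  0.064] j7 0.90 gap 60.2 xy [ 569.1 -262.8] t 18.4
z 243.2 roll -25.2 F [-1.9 -1.6  4.3] M [-0.245  0.431  0.084] j7 0.68 gap 60.2 xy [ 569.1 -262.8] t 18.6
```

```bash
python3 -m jog '[[0,0,0.047,8,0.6],[0,0,0.024,4,0.6]]' >/dev/null; python3 t.py; for i in 1 2 3; do python3 -m jog '[[0,0,0.024,4,0.6]]'>/dev/null; python3 t.py;done
```

```text
z 242.5 roll -13.2 F [-0.3 -0.9  3.2] M [-0.295  0.254  0.07 ] j7 0.51 gap 60.3 xy [ 569.4 -262.5] t 18.9
z 242.3 roll -9.4 F [-1.3 -1.3  4.5] M [-0.249  0.27   0.046] j7 0.45 gap 60.3 xy [ 569.4 -262.5] t 18.9
z 242.0 roll -5.4 F [-1.5 -1.1  4.3] M [-0.22   0.183  0.083] j7 0.39 gap 60.0 xy [ 569.4 -262.5] t 19.1
z 241.7 roll -1.4 F [-0.2 -1.   2.4] M [-0.18   0.077  0.059] j7 0.34 gap 60.0 xy [ 569.5 -262.4] t 19.1
```

```bash
for i in 1 2 3 4; do python3 -m jog '[[0,0,0.024,4,0.6]]'>/dev/null; python3 t.py;done
```

```text
z 241.3 roll 2.6 F [ 0.1 -0.3  2.5] M [-0.113  0.049  0.018] j7 0.28 gap 60.3 xy [ 569.6 -262.3] t 19.2
z 241.2 roll 6.6 F [-0.4 -0.2  4.5] M [-0.009  0.118  0.038] j7 0.23 gap 60.6 xy [ 569.7 -262.2] t 19.4
z 241.2 roll 10.6 F [-0.7 -0.8  5.4] M [-0.023  0.106  0.059] j7 0.17 gap 60.0 xy [ 569.7 -262.2] t 19.4
z 241.1 roll 14.6 F [-0.3  0.   6.4] M [-0.058  0.194  0.082] j7 0.11 gap 60.4 xy [ 569.9 -262.3] t 19.6
```

The flange seems to be on the glass at z ≈ 241.2. I'm turning on without pushing and watching Mz.

```bash
for i in 1 2 3 4; do python3 -m jog '[[0,0,0,4,0.6]]'>/dev/null; python3 t.py;done
```

```text
z 241.2 roll 18.6 F [-0.3 -0.6  5.7] M [-0.038  0.149  0.068] j7 0.06 gap 60.1 xy [ 569.9 -262.3] t 19.6
z 241.2 roll 22.6 F [ 0.  -0.3  5.5] M [-0.154  0.129  0.045] j7 0.00 gap 60.1 xy [ 569.9 -262.3] t 19.8
z 241.2 roll 26.6 F [-0.4  0.7  5.8] M [-0.099  0.119  0.053] j7 -0.06 gap 60.4 xy [ 569.9 -262.4] t 19.9
z 241.2 roll 30.6 F [-0.1 -0.3  4.7] M [-0.055  0.092  0.051] j7 -0.11 gap 60.0 xy [ 569.9 -262.4] t 19.9
```

```bash
for i in 1 2 3 4 5 6; do python3 -m jog '[[0,0,0,4,0.6]]'>/dev/null; python3 t.py;done
```

```text
z 241.2 roll 34.6 F [-0.5 -0.8  5.1] M [-0.098  0.194  0.025] j7 -0.17 gap 60.3 xy [ 569.9 -262.4] t 20.1
z 241.1 roll 38.6 F [-0.6 -0.7  4.7] M [-0.05   0.18   0.062] j7 -0.22 gap 60.2 xy [ 569.9 -262.3] t 20.1
z 240.9 roll 42.6 F [-0.1 -0.5  2.6] M [-0.012  0.091  0.201] j7 -0.28 gap 60.4 xy [ 569.8 -262.2] t 20.2
z 240.8 roll 46.6 F [-0.5 -0.7  1.5] M [-0.159  0.024  0.282] j7 -0.33 gap 60.1 xy [ 569.8 -262.2] t 20.4
z 240.6 roll 50.6 F [-0.  -1.7  0.8] M [-0.206 -0.044  0.466] j7 -0.39 gap 60.0 xy [ 569.8 -262.2] t 20.4
z 240.5 roll 54.5 F [ 1.5 -1.2  0.4] M [-0.267 -0.083  0.576] j7 -0.44 gap 60.1 xy [ 569.7 -262.2] t 20.6
```

The thread bit at roll ≈ 40°. The moving torque of 0.58 is slightly past snug, so I'll read it standing still.

```bash
python3 -m jog '[[0,0,0,0,0.6],[0,0,0,0,0.6]]'>/dev/null; python3 t.py;python3 -m jog '[[0,0,0,0,0.6]]'>/dev/null; python3 t.py
```

```text
z 240.5 roll 54.4 F [ 2.5 -2.  -1.7] M [-0.187 -0.621 -0.237] j7 -0.44 gap 60.0 xy [ 569.7 -262.3] t 20.8
z 240.5 roll 54.4 F [ 3.9 -2.9 -3.3] M [-0.295 -0.791 -0.189] j7 -0.44 gap 59.8 xy [ 569.6 -262.3] t 20.9
```

```bash
python3 -m jog '[[0,0,0,0,0.6],[0,0,0,0,0.6]]'>/dev/null; python3 t.py; for i in 1 2 3; do python3 -m jog '[[0,0,0,-3,0.6]]'>/dev/null; python3 t.py; done; python3 -m jog '[[0,0,0,0,0.6],[0,0,0,0,0.6]]'>/dev/null; python3 t.py
```

```text
z 240.5 roll 54.5 F [ 4.8 -2.1 -3.8] M [-0.282 -0.987 -0.227] j7 -0.44 gap 60.2 xy [ 569.6 -262.3] t 21.1
z 240.6 roll 51.4 F [ 3.3 -0.5 -1.2] M [-0.199 -0.665 -0.335] j7 -0.40 gap 60.1 xy [ 569.5 -262.3] t 21.1
z 240.7 roll 48.4 F [ 3.3 -0.7 -0.8] M [-0.177 -0.48  -0.332] j7 -0.36 gap 60.3 xy [ 569.4 -262.3] t 21.2
z 240.8 roll 45.4 F [ 1.8 -0.5  1.9] M [-0.063 -0.328 -0.201] j7 -0.32 gap 60.4 xy [ 569.2 -262.4] t 21.4
z 240.8 roll 45.5 F [ 2.8 -1.2  1.3] M [-0.158 -0.438  0.283] j7 -0.32 gap 60.1 xy [ 569.2 -262.3] t 21.6
```

```bash
for i in 1 2 ; do python3 -m jog '[[0,0,0,2,0.6]]'>/dev/null; python3 t.py; done; for i in 1 2 3; do python3 -m jog '[[0,0,0,0,0.6]]'>/dev/null; python3 t.py; done
```

```text
z 240.8 roll 47.6 F [ 3.  -0.7  2.1] M [-0.158 -0.44   0.395] j7 -0.35 gap 60.2 xy [ 569.2 -262.4] t 21.6
z 240.7 roll 49.7 F [ 2.6 -1.5  1.2] M [-0.218 -0.505  0.458] j7 -0.38 gap 60.3 xy [ 569.2 -262.3] t 21.8
z 240.6 roll 49.6 F [ 2.8 -1.7  2.5] M [-0.108 -0.558  0.042] j7 -0.38 gap 60.1 xy [ 569.2 -262.3] t 21.9
z 240.6 roll 49.5 F [ 3.  -0.4  1.6] M [-0.109 -0.59   0.014] j7 -0.37 gap 60.7 xy [ 569.2 -262.3] t 21.9
z 240.6 roll 49.5 F [ 4.1 -0.6  1.2] M [-0.103 -0.601  0.007] j7 -0.37 gap 60.4 xy [ 569.2 -262.4] t 22.1
```

```bash
python3 -m jog '[[0,0,0,-2,0.6],[0,0,0,0,0.6],[0,0,0,0,0.6]]'>/dev/null; python3 t.py; python3 -m jog '[[0,0,0,0,0.75],[0,0,0,0,0.85],[0,0,0,0,0.85],[0,0,0,0,0.85]]'>/dev/null; python3 t.py; python3 -m jog '[[0,0,-2,0,0.85],[0,0,-4,0,0.85],[0,0,-4,0,0.85],[0,0,0,0,0.85],[0,0,0,0,0.85]]'
python3 - <<'E'
from h import *
im=robot.camera("wrist"); a=cv2.resize(im[120:320,190:450],None,fx=2.3,fy=2.3,interpolation=cv2.INTER_CUBIC)
s=robot.camera("side"); b=cv2.resize(s[140:240,270:400],None,fx=a.shape[0]/100*.45,fy=a.shape[0]/100*.45,interpolation=cv2.INTER_CUBIC)
out=np.zeros((a.shape[0],800,3),np.uint8); out[:,:min(a.shape[1],800)]=a[:,:800]
w=800-a.shape[1]; b=b[:,:w]; out[:b.shape[0],a.shape[1]:a.shape[1]+b.shape[1]]=b
save(out,"fin.png"); print(out.shape)
T=T_wc("wrist")
for n in("ring_center","ring_flange"):
  for d in robot.landmark_of("wrist",n): p=(T@np.append(d["location"],1))[:3]; print(n,round(d["confidence"],2),p.round(1))
E
```

```text
z 240.7 roll 47.5 F [ 2.4 -0.9  3.6] M [-0.024 -0.432  0.13 ] j7 -0.35 gap 60.5 xy [ 569.  -262.4] t 22.4
z 240.0 roll 47.5 F [ 0.1 -0.6  0.7] M [-0.018  0.072  0.002] j7 -0.35 gap 74.8 xy [ 568.5 -262.2] t 22.8
time: 23.25
eef_pos: [569.0, -262.4, 341.2]
ee_rot: [-0.0, 0.915, -0.403, 0.001]
contact_force: [0.1, -0.2, -0.3]
finger_gap: 74.8
(460, 800, 3)
ring_center 0.25 [ 568.9 -261.6   82.4]
```

View pics/fin.png

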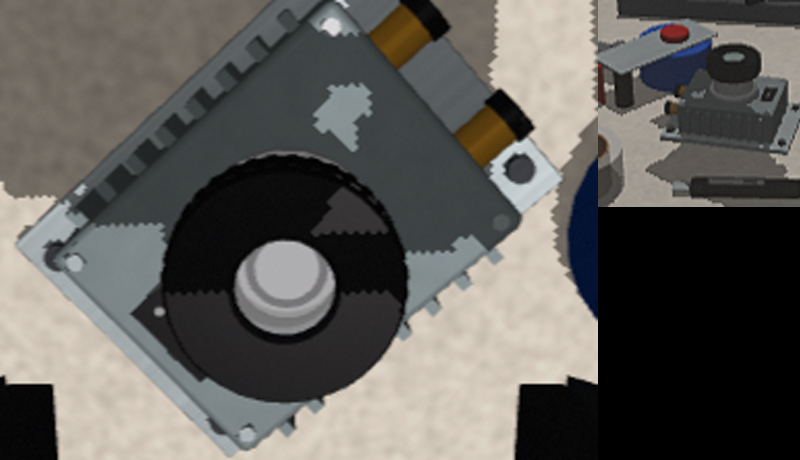

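The final picture shows the ring level on the tube at (285,290 in the crop), the glass visible under the flange, and the gripper clear. Handing in.

```bash
python3 -c "
from bench import robot
print(robot.close_job())"
```

```text
the job is handed in; nothing more can be done
None
```

The window is in the cell and the retaining ring is screwed down over it. I handed the job in at about 23 s with the gripper clear.

- **Window:** I lowered it in and let go with about 6.5 N on the gasket. A close-up afterwards showed it flat and centred.
- **Ring:** I picked the black ring, not the red one, and set it on the thread. It met the glass after about 95° clockwise, with the thread biting at about 130°.
- **Tightness:** My first stop was slightly too tight at 0.58 N m while turning, so I backed it off 9°, then tightened 4°, which took 0.46 N m. I then eased it back 2° before letting go. I estimate the clamp at 14–17 N from torque and angle; it was not measured directly or re-checked after release.
- **Final picture:** The ring sits level on the tube with its centre about 82 mm above the bench, as it should be for a seated ring. That height came from a low-confidence detection (0.25).

**Checks that disagreed:**
- The wrist camera's reported calibration differed by up to about 2.5 mm sideways between scripts, so I used the parts held in the gripper as the reference instead.
- The standing torque readings changed sign and scattered from about -0.24 to +0.28 N m, so I relied on the torque while turning.

I touched nothing else on the bench, but I did not check every item again at the end.

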